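# Draw the wooden spatula out of the covered utensil keeper

### The job

Take the wooden spatula out of the steel utensil keeper: slide it along the trough, further under the long cover, until its handle end comes out from under the short cover, tilt that end up through the opening while the blade is still under the long cover, then draw the spatula out slantwise. Finish while still gripping it and holding it still in the air over the keeper, with every part of it at least 5 cm above the covers and nothing but the gripper carrying it. Do not shift the salt shaker, steel cup, sauce pot or timer standing round the keeper.

Things in the scene. Friction and masses are not known exactly. Their poses are not given: they have to be found in the camera images.
- keeper: Fixed steel trough, 401 mm long (its x), 176 wide (y), 72 high. Origin on the table under the middle of the opening between its two fixed covers; x points to the long cover. Trough floor at z = 5 mm; inside x = -155 to 240, y = -85 to 85 mm. The opening, x = -95 to 95, is open above; its side walls are 45 mm high. Beneath the covers the sides and ends are closed.
- keeper_short_edge (a point): Middle of the inner edge of the short cover, at its underside, 69 mm above the table (the cover's top is at 72 mm). The cover runs 60 mm from here away from the opening. Axes as the keeper's.
- keeper_long_edge (a point): Middle of the inner edge of the long cover, at its underside, 69 mm above the table (top at 72 mm); 190 mm from the short cover's edge. The cover runs 145 mm from here away from the opening. Axes as the keeper's.
- spatula_grip (a point): Grip point of the loose wooden spatula, on the handle's centre line, half-way up (10 mm above the underside), 125 mm from the handle end, 175 mm from the blade tip. The handle is 24 mm wide, 20 thick, and reaches 75 mm bladeward of here. x points to the blade, z up. The centre of mass lies about 23 mm bladeward.
- handle_end (a point): The middle of the spatula's handle end face, 10 mm above the underside; same axes.
- blade_tip (a point): The middle of the blade's far edge, 4 mm above the underside; the blade is 58 mm wide and 8 mm thick, the last 90 mm of the spatula; same axes.
- shaker: Loose salt shaker with grey cap, 44 mm across, 90 mm high; origin at the centre of its underside. Leave it standing.
- cup: Loose small steel cup, 68 mm across, 42 mm high; origin at the centre of its underside. Leave it standing.
- sauce_pot: Loose lidded portion pot with red sauce, 53 mm across, 36 mm high; origin at the centre of its underside. Leave it standing.
- timer: Loose red and white twist timer, 62 mm across, 40 mm high; origin at the centre of its underside. Leave it standing.
- spatula: The whole wooden spatula, 300 mm long, 0.08 to 0.17 kg. It lies flat on the trough floor, blade under the long cover, 20 to 50 mm of its handle under the short one. Origin on its underside, 150 mm from either end (25 mm bladeward of spatula_grip); x to the blade, z up.

How it is judged:
By the outcome, as a careful person would: the job done as asked, in the order asked, and still so for the second after the job is handed in, while the arm keeps its last pose, push and grip.
It also fails if it takes over 38 s, if anything falls off the work surface, if the arm or the gripper's body presses on something with over 40 N, if the wrist force passes 120 N, or if a joint passes its speed limit or range.

### The arm

A 6-joint arm with a two-finger parallel gripper is mounted at the origin on a cart in front of the work surface, level with it; the furniture and walls round the work are solid. World frame = base frame: x ahead of the robot, y to its left, z up, the work surface at z = 0. Lengths are in m, angles in degrees, forces in N, time in s.
With the tool pointing down it reaches from about 0.375 to 0.9 m from the base axis. Payload 3.1 kg.
Tool frame: the origin (TCP) lies midway between the tips of the shut fingers; the grasp point (between the pads) lies 19 mm behind it; x points along the fingers, y is the direction in which the jaws open and shut, and the axes are right-handed (so a half turn about x gives the same grasp; the last joint's range is limited). The gripper opens to 87 mm and grips with 3 to 60 N. Pads are 19 mm wide; open, the fingers measure 117 mm over their backs; the gripper's body (75 mm by 190 mm) begins 51 mm behind the grasp point.
Start: joints at [-83.852, 30.224, 82.088, -0, 67.689, -10.227], TCP at [0.176, -0.6, 0.223] pointing down, gripper open.
Joint ranges: [-176.69, 176.69], [-43.24, 126.21], [12.49, 139.97], [-82, 262], [0, 151.66], [-163.58, 163.58]. Speed limits (degrees/s): [159.86, 159.86, 180, 180, 180, 180].

### API

Orientations are given as a 3x3 rotation matrix whose columns are the frame's x, y, z axes.
In Python, from rig import bot gives the robot as it stands.
- The arm moves only by the tool play_rows, never from a script. Its argument "motion" is a list of rows, each a list of 3 entries, a list of its own where there are three numbers: the shift along the tool's x, y, z in mm, then the turn, a rotation vector about the tool's x, y, z in degrees, then the opening, from 0 (shut) to 1 (fully open). A call has 1 to 8 rows; each row is the pose to reach, as a shift and turn from the pose commanded when the call began, along the tool's axes at that moment; what a row does not reach only later rows make up. A row lasts 1/10 s, in which the tool goes at most 50 mm and 8.59 degrees, less where a joint would pass 70% of its speed; a pose out of reach is approached as far as the arm can. A call with a gripper value outside its range is refused whole. The fingers move at their own pace and stop on an object; the grip force is fixed at half the most. Time passes only in rows, so rows that repeat a pose let the fingers close. It gives the time, the measured TCP pose, the force and the opening at its end, in the units of the state.
- bot.read_state(): the state, without advancing time (a new reading comes with each control period).
- bot.capture(name): name is "scene" or "top"; returns a dict with "img" (480x640x3 uint8, blue, green, red), "mtx" (3x3 intrinsics, pixels), "rvec" (rotation vector, rad) and "tvec" (3), from world to camera coordinates, as OpenCV has them. Camera axes: x right, y down, z forward; pixel columns grow to the right and rows downward; lengths in m; the calibration is good to about 2 mm. A picture is of the moment at which its call begins. There is no depth.
- bot.hand_in(): hands the job in, once; it reports no verdict.
The state is a dict: "time_s": time; "joint_positions": joint angles; "qvel": joint speeds; "tau": joint torques, N m; "position": TCP position; "tcp_rot": TCP orientation; "force": force on the tool from outside, world axes, zero at the start; "moment": the same for the moment, N m; "opening": opening from 0.0 (shut) to 1.0 (fully open).
Only numpy, scipy, OpenCV 4.12 (cv2) and the standard library are available. Lean on these libraries where they do the work, as an engineer would, in place of code of your own. Each camera call takes 0.05 s, during which the arm holds its last target.

## Working session

There is one attempt and no reset: what is moved stays moved. The work goes in short steps, Python scripts to look and compute and a tool call to move; the robot and the scene stay as the last step left them, time stands still between calls to the robot, and variables do not carry over. Pictures are saved under pics/ and viewed, and the job is handed in when it is done.

Besides the shell and the picture viewer there is one more tool, called after "Call:" as name([rows], argument=value, ...), one row to a line, values as JSON. play_rows: Moves the arm, as the interface text tells. Its arguments: {"type":"object","properties":{"motion":{"type":"array"}},"required":["motion"]}

```bash
mkdir -p pics; ls
python3 - <<'E'
from rig import bot
import cv2
s=bot.read_state()
for k in s: print(k,s[k])
for n in ("scene","top"):
    c=bot.capture(n); cv2.imwrite(f"pics/{n}0.png",c["img"]); print(n,c["mtx"],c["rvec"],c["tvec"])
E
```

```text
pics
time_s 0.0
joint_positions [-8.38522463e+01  3.02800140e+01  8.21557486e+01 -7.13240664e-04
  6.76874922e+01 -1.02271939e+01]
qvel [ 0.1185844  -0.05885678 -0.00906033  0.01836588 -0.0449452  -0.04582074]
tau [-1.45348831e-04 -4.40045142e+01 -1.76594335e+01  6.33193413e-02
  5.81333600e-02 -1.59052288e-04]
position [ 0.17614882 -0.59891357  0.22156392]
tcp_rot [[-2.41828136e-04  2.81926263e-01 -9.59436045e-01]
 [ 2.13759559e-03 -9.59433735e-01 -2.81926123e-01]
 [-9.99997686e-01 -2.11906393e-03 -3.70626265e-04]]
force [0.12821483 0.244359   0.3735979 ]
moment [-0.03182602  0.0101763   0.01976382]
opening 0.998416293174349
scene [[549.24697082   0.         315.58234012]
 [  0.         549.24697082 244.29409576]
 [  0.           0.           1.        ]] [ 0.96629419 -2.07546307  1.37412432] [0.3709329  0.23475892 0.77344943]
top [[525.44011559   0.         313.95451882]
 [  0.         525.44011559 241.53803779]
 [  0.           0.           1.        ]] [ 2.0340973  -2.19056068  0.22093491] [0.05226897 0.57867949 0.97818552]
```

View pics/scene0.png

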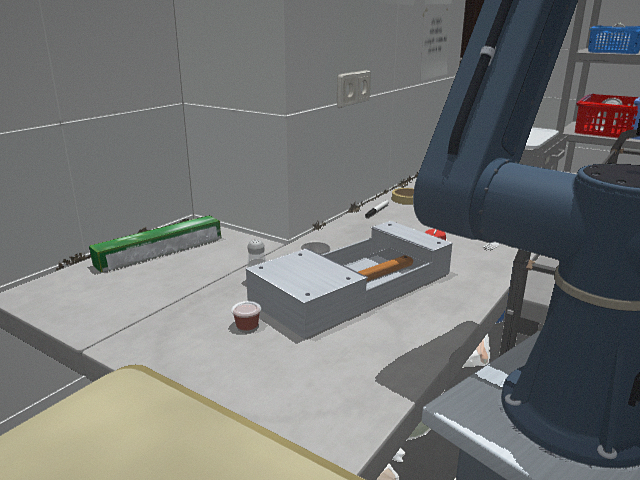

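View pics/top0.png

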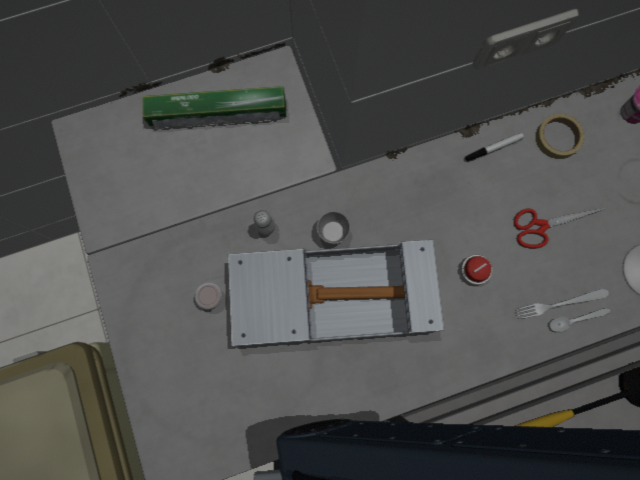

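The scene view shows the keeper with the orange handle visible in the opening. In the top view the long cover is at left (about 228–308, 250–345), the short cover at right (403–442, 240–333), and the handle runs from (308,293) to (405,292). Next I'll zoom in to get the corners.

Run:
```python
import cv2
i=cv2.imread("pics/top0.png")
c=i[225:365,190:500]
cv2.imwrite("pics/topz.png",cv2.resize(c,(775,350),interpolation=cv2.INTER_CUBIC))
```

```text
(no output)
```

View pics/topz.png

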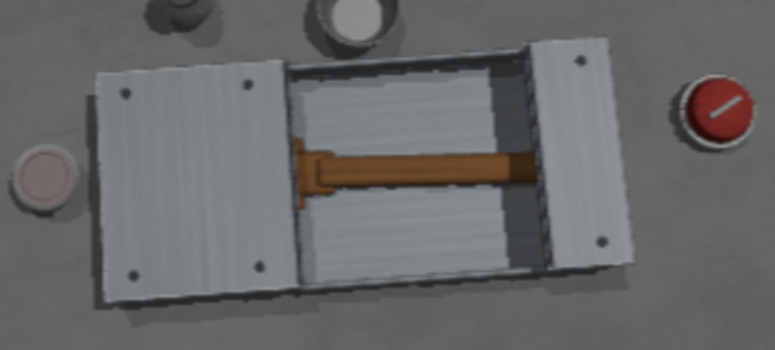

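```bash
cat > h.py <<'E'
import numpy as np,cv2
from rig import bot
def ray(cam,uv,z):
    R,_=cv2.Rodrigues(np.array(cam["rvec"],float)); t=np.array(cam["tvec"],float).ravel(); K=np.array(cam["mtx"])
    uv=np.atleast_2d(np.array(uv,float))
    d=(np.linalg.inv(K)@np.c_[uv,np.ones(len(uv))].T).T@R
    C=-R.T@t
    s=(z-C[2])/d[:,2]
    return C+s[:,None]*d
def proj(cam,P):
    return cv2.projectPoints(np.atleast_2d(np.array(P,float)),np.array(cam["rvec"],float),np.array(cam["tvec"],float),np.array(cam["mtx"]),None)[0][:,0]
E
python3 - <<'E'
from h import *
c=bot.capture("top")
z=lambda p:np.array(p)/2.5+[190-.3,225-.3]
px=[z(p) for p in [(95,73),(284,60),(105,302),(299,288),(528,43),(607,38),(551,271),(633,263)]]
W=ray(c,px,.072)[:,:2]
K=np.array([(243,88),(95,88),(243,-88),(95,-88),(-95,88),(-158,88),(-95,-88),(-158,-88)],float)/1000
# top-left in image: which side? try both signs of y
for sg in(1,-1):
    A=K*[1,sg]; a=A-A.mean(0); b=W-W.mean(0)
    U,S,V=np.linalg.svd(a.T@b); R=(U@V).T
    if np.linalg.det(R)<0: continue
    t=W.mean(0)-R@A.mean(0); print(sg,R,t,np.degrees(np.arctan2(R[1,0],R[0,0]))); print(((A@R.T+t)-W)*1000)
    np.savez("k.npz",R=R,t=t)
    f=lambda uv,zz:((ray(c,uv,zz)[:,:2]-t)@R*1000).round(1)
    print("handle step, end edge",f([z(p) for p in [(318,159),(318,185),(510,156),(510,183),(535,154),(535,182)]],.025))
    print("blade edges",f([z(p) for p in [(300,140),(300,207)]],.013))
    for n,p,h in [("shaker",(187,0),.09),("cup",(357,12),.042),("pot",(45,178),.036),("timer",(719,110),.04)]: print(n,ray(c,[z(p)],h)[0].round(3),f([z(p)],h))
s=bot.read_state(); print(s["position"])
E
```

```text
-1 [[ 0.00379799 -0.99999279]
 [ 0.99999279  0.00379799]] [ 0.47791307 -0.06371976] 89.78239039662272
[[ 0.37459895  0.43047296]
 [ 0.4846665  -0.22881136]
 [-0.35955506  1.62204668]
 [-0.51950504 -0.40908235]
 [ 0.46138239  0.56032202]
 [ 0.84849444 -0.57894666]
 [ 0.15798296 -0.30562459]
 [-1.44806514 -1.0903767 ]]
handle step, end edge [[  73.9  -14. ]
 [  75.4    6.8]
 [ -79.9   -5.6]
 [ -77.8   15.9]
 [-100.1   -5.8]
 [ -97.8   16.5]]
blade edges [[ 87.3 -32. ]
 [ 91.   22.2]]
shaker [0.615 0.102 0.09 ] [[ 166.7 -136.4]]
cup [ 0.607 -0.03   0.042] [[  34.2 -128.7]]
pot [0.492 0.227 0.036] [[290.9 -12.9]]
timer [ 0.506 -0.311  0.04 ] [[-247.1  -28.9]]
[ 0.17616932 -0.59907605  0.22177376]
```

```bash
cat >> h.py <<'E'
from scipy.spatial.transform import Rotation as Ro
_k=np.load("k.npz"); KR,Kt=_k["R"],_k["t"]
def k2w(p): return np.r_[KR@np.array(p[:2])/1000+Kt,p[2]/1000]
def tool(tilt,yaw=-3.2):
    a=np.radians(yaw); d=np.r_[KR@[np.cos(a),np.sin(a)],0]; up=np.array([0,0,1.]); t=np.radians(tilt)
    n=up*np.cos(t)+d*np.sin(t); j=np.cross(d,up); x=-n
    return np.c_[x,j,np.cross(x,j)]
def mv(kp,tilt,yaw=-3.2,cmd=None):
    s=bot.read_state(); p=np.array(s["position"]); R=np.array(s["tcp_rot"])
    if cmd: p,R=k2w(cmd[0]),tool(*cmd[1])
    return (R.T@(k2w(kp)-p)*1000).round(1),np.degrees(Ro.from_matrix(R.T@tool(tilt,yaw)).as_rotvec()).round(2)
def st():
    s=bot.read_state(); p=np.array(s["position"]); k=np.r_[KR.T@(p[:2]-Kt)*1000,p[2]*1000]
    print("t",s["time_s"],"kp",k.round(1),"F",np.round(s["force"],1),"M",np.round(s["moment"],2),"op",round(s["opening"],3),"q",np.round(s["joint_positions"],1))
    R=np.array(s["tcp_rot"]); print("roterr",np.degrees(Ro.from_matrix(tool(0).T@R).as_rotvec()).round(2))
E
python3 -c "
from h import *
st(); print(mv((0,.6,140),0), mv((0,.6,222),0))"
```

```text
t 0.15 kp [-536.5  299.7  221.8] F [-0.4  0.  -0.3] M [ 0.02 -0.04  0.06] op 1.0 q [-83.9  30.3  82.1  -0.   67.7 -10.2]
roterr [ 7.021e+01  7.000e-02 -7.000e-02]
(array([  82.6, -428.6, -439.8]), array([-7.021e+01, -7.000e-02,  7.000e-02])) (array([   0.6, -428.7, -439.9]), array([-7.021e+01, -7.000e-02,  7.000e-02]))
```

Call:
play_rows([
  [[0,-428,-440],[-70.2,0,0],1],
  [[0,-428,-440],[-70.2,0,0],1],
  [[0,-428,-440],[-70.2,0,0],1],
  [[0,-428,-440],[-70.2,0,0],1],
  [[0,-428,-440],[-70.2,0,0],1],
  [[0,-428,-440],[-70.2,0,0],1],
  [[0,-428,-440],[-70.2,0,0],1],
  [[0,-428,-440],[-70.2,0,0],1],
])

```text
time_s: 0.95
position: [0.3732, -0.2493, 0.2225]
tcp_rot: [[0.0, 0.997, -0.079], [0.0, -0.079, -0.997], [-1.0, 0.0, -0.0]]
force: [1.4, -1.1, -0.1]
opening: 0.997
```

```bash
python3 -c "
from h import *
st(); print(mv((0,.6,140),0), mv((0,.6,222),0))"
```

```text
t 0.95 kp [-186.   104.   222.5] F [ 1.4 -1.1 -0.1] M [-0.01 -0.11  0.06] op 0.997 q [-48.1  16.7 106.4   0.   56.9 -43.5]
roterr [1.14 0.   0.01]
(array([  82.6,   89. , -193.3]), array([-1.14, -0.  , -0.01])) (array([   0.6,   89. , -193.3]), array([-1.14, -0.  , -0.01]))
```

Call:
play_rows([
  [[0,45,-97],[-1.1,0,0],1],
  [[0,89,-193],[-1.1,0,0],1],
  [[40,89,-193],[-1.1,0,0],1],
  [[82,89,-193],[-1.1,0,0],1],
  [[82,89,-193],[-1.1,0,0],1],
  [[82,89,-193],[-1.1,0,0],1],
  [[82,89,-193],[-1.1,0,0],1],
  [[82,89,-193],[-1.1,0,0],1],
])

```text
time_s: 1.75
position: [0.4781, -0.0675, 0.1413]
tcp_rot: [[0.001, 0.998, -0.066], [-0.001, -0.066, -0.998], [-1.0, 0.001, 0.001]]
force: [0.7, -0.1, 0.2]
opening: 1.0
```

```bash
python3 -c "
from h import *
st(); print(mv((0,.6,40),0), mv((0,.6,8),0))
for n in ('top','scene'):
  c=bot.capture(n);cv2.imwrite(f'pics/{n}1.png',c['img'])"
```

```text
t 1.75 kp [ -3.7  -0.2 141.3] F [ 0.7 -0.1  0.2] M [ 0.01 -0.1  -0.04] op 1.0 q [-21.3  26.7 106.9  -0.   46.3 -17.5]
roterr [ 0.39 -0.05  0.08]
(array([101.3,  -1.2,  -3.8]), array([-0.39,  0.05, -0.08])) (array([133.3,  -1.3,  -3.8]), array([-0.39,  0.05, -0.08]))
```

View pics/top1.png

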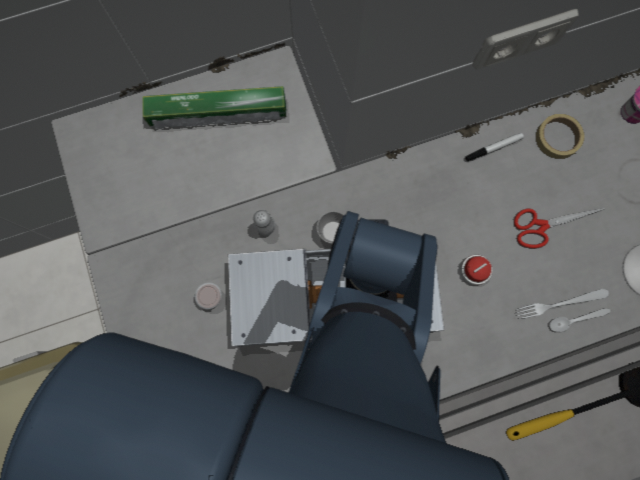

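View pics/scene1.png

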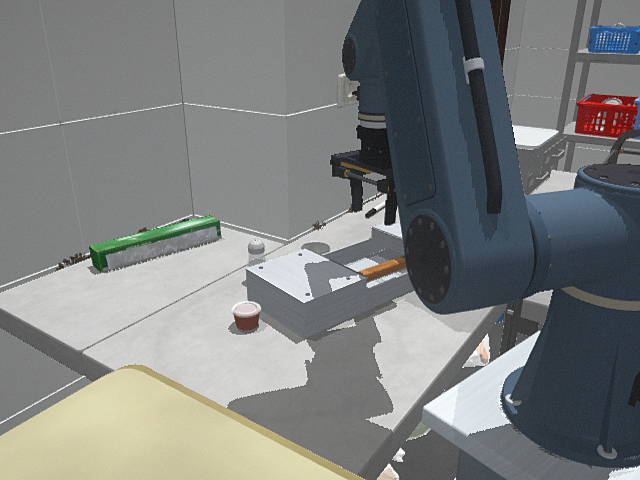

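The top view shows the arm above the opening, and the props haven't moved. The scene view shows the open jaws straddling the handle, with the wide side of the gripper body across the keeper. I'll descend now.

Call:
play_rows([
  [[40,-1,-4],[-0.4,0,0],1],
  [[80,-1,-4],[-0.4,0,0],1],
  [[110,-1,-4],[-0.4,0,0],1],
  [[122,-1,-4],[-0.4,0,0],1],
  [[127,-1,-4],[-0.4,0,0],1],
  [[130,-1,-4],[-0.4,0,0],1],
  [[130,-1,-4],[-0.4,0,0],1],
  [[130,-1,-4],[-0.4,0,0],1],
])

```text
time_s: 2.65
position: [0.4779, -0.0627, 0.0117]
tcp_rot: [[0.002, 0.998, -0.059], [-0.001, -0.059, -0.998], [-1.0, 0.002, 0.001]]
force: [0.1, 0.4, 0.1]
opening: 0.999
```

```bash
python3 -c "
from h import *
st(); print(mv((0,.6,8),0))"
```

```text
t 2.65 kp [ 1.   0.1 11.7] F [0.1 0.4 0.1] M [-0.05 -0.1   0.  ] op 0.999 q [-20.8  41.2 111.1   0.   27.6 -17.4]
roterr [-0.05 -0.04  0.13]
(array([ 3.7, -0.5,  1. ]), array([ 0.05,  0.04, -0.13]))
```

Call:
play_rows([
  [[3,-0.5,0],[0,0,0],1],
  [[3,-0.5,0],[0,0,0],0.5],
  [[3,-0.5,0],[0,0,0],0.2],
  [[3,-0.5,0],[0,0,0],0],
  [[3,-0.5,0],[0,0,0],0],
  [[3,-0.5,0],[0,0,0],0],
  [[3,-0.5,0],[0,0,0],0],
  [[3,-0.5,0],[0,0,0],0],
])

```text
time_s: 3.45
position: [0.4765, -0.0624, 0.0075]
tcp_rot: [[-0.0, 0.998, -0.059], [0.0, -0.059, -0.998], [-1.0, -0.0, -0.0]]
force: [-0.6, -0.3, -0.4]
opening: 0.447
```

```bash
python3 -c "
from h import *
st(); c=bot.capture('top');cv2.imwrite('pics/top2.png',cv2.resize(c['img'][225:365,190:500],(775,350)))"
```

```text
t 3.45 kp [1.4 1.4 7.5] F [-0.6 -0.3 -0.4] M [ 0.02 -0.09  0.05] op 0.447 q [-20.8  41.6 111.3   0.   27.1 -17.4]
roterr [-0.05  0.   -0.  ]
```

View pics/top2.png

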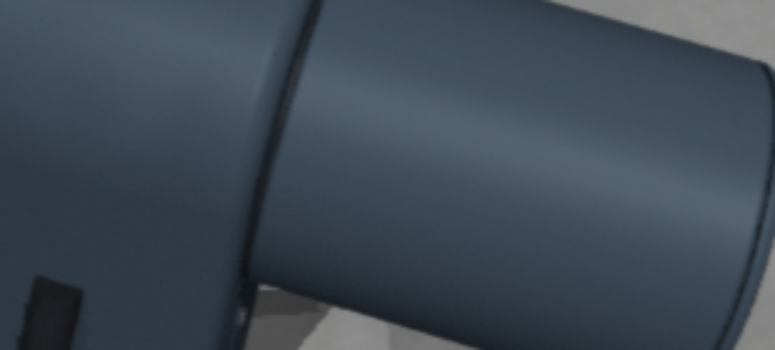

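The view is fully blocked by the arm. The opening is still changing, so I'll keep closing.

Call:
play_rows([
  [[0,0,0],[0,0,0],0],
  [[0,0,0],[0,0,0],0],
  [[0,0,0],[0,0,0],0],
  [[0,0,0],[0,0,0],0],
  [[0,0,0],[0,0,0],0],
  [[0,0,0],[0,0,0],0],
])

```text
time_s: 4.1
position: [0.4766, -0.0624, 0.0076]
tcp_rot: [[0.0, 0.998, -0.059], [-0.0, -0.059, -0.998], [-1.0, 0.0, 0.0]]
force: [0.8, 0.1, -0.3]
opening: 0.279
```

```bash
python3 -c "
from h import *
st(); c=bot.capture('scene');cv2.imwrite('pics/scene2.png',c['img'])"
```

```text
t 4.1 kp [1.3 1.3 7.6] F [ 0.8  0.1 -0.3] M [-0.04 -0.15 -0.04] op 0.279 q [-20.8  41.6 111.3  -0.   27.1 -17.4]
roterr [-0.05 -0.    0.01]
```

View pics/scene2.png

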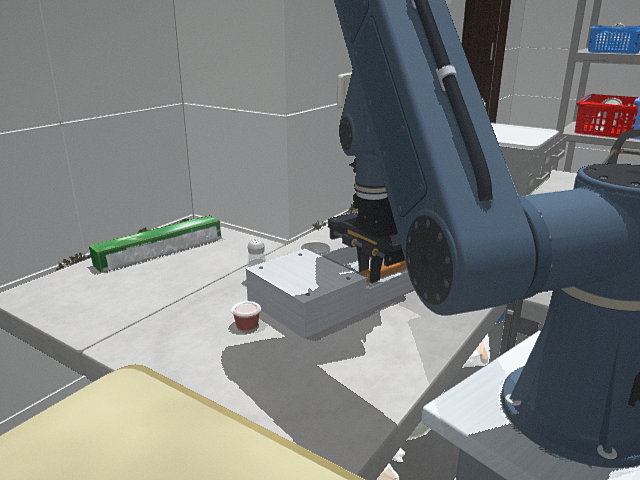

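The opening is 0.279, or 24.3 mm, so the handle is held; the scene view shows the fingers on it at (372,268). Next I slide it 50 mm towards the long cover.

Call:
play_rows([
  [[-1,0,-8],[0,0,0],0],
  [[-1,0,-16],[0,0,0],0],
  [[-1,0,-24],[0,0,0],0],
  [[-1,0,-32],[0,0,0],0],
  [[-1,0,-40],[0,0,0],0],
  [[-1,0,-48],[0,0,0],0],
  [[-1,0,-50],[0,0,0],0],
  [[-1,0,-50],[0,0,0],0],
])

```text
time_s: 4.95
position: [0.4795, -0.0119, 0.0086]
tcp_rot: [[-0.0, 0.998, -0.058], [-0.0, -0.058, -0.998], [-1.0, -0.0, 0.0]]
force: [-0.1, -0.7, -1.0]
opening: 0.276
```

```bash
python3 -c "
from h import *
st(); 
for n in ('top','scene'):
  c=bot.capture(n);cv2.imwrite(f'pics/{n}3.png',c['img'])"
```

```text
t 4.95 kp [51.8 -1.3  8.6] F [-0.1 -0.7 -1. ] M [-0.07 -0.07  0.  ] op 0.276 q [-14.8  41.5 111.4  -0.   27.1 -11.5]
roterr [-0.11 -0.   -0.  ]
```

View pics/scene3.png

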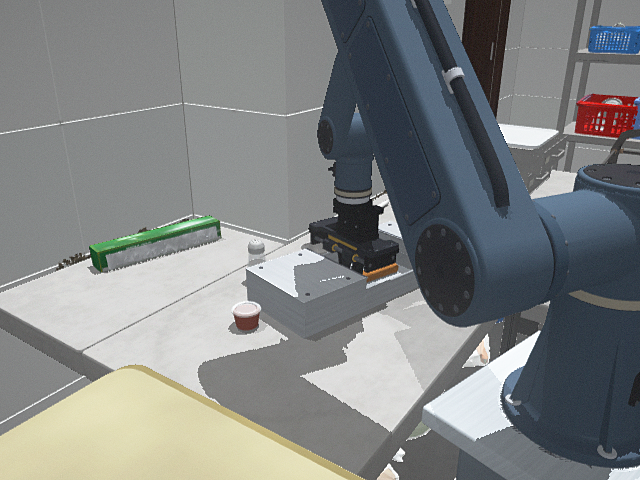

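View pics/top3.png

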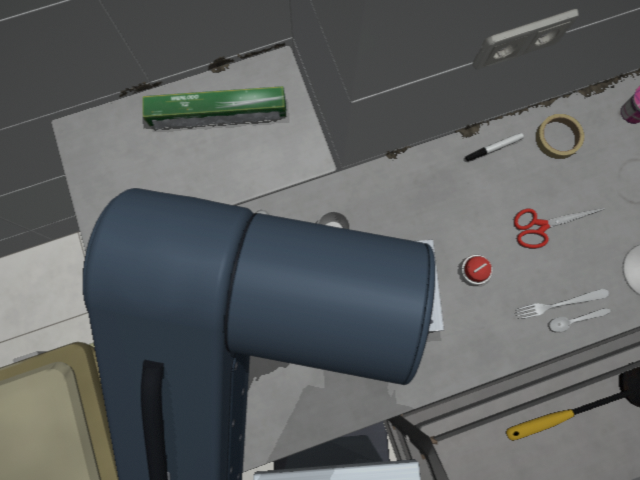

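Sliding took only about 1 N, and the handle stayed in the jaws. The scene view shows the handle end (397,266) now inside the opening, and the props haven't moved. Next I'll compute the handle-end check and the tilt arc about the blade tip.

```bash
python3 -c "
from h import *
c=bot.capture('scene'); cz=cv2.resize(c['img'][220:340,300:460],(800,600),interpolation=cv2.INTER_CUBIC)
for P,col in [((-75,4.5,25),(0,0,255)),((-73,-7.5,25),(255,0,0)),((-74,16.5,25),(0,255,0)),((-95,88,72),(255,0,255))]:
  u=(proj(c,k2w(P))[0]-[300,220])*5; cv2.circle(cz,tuple(int(v) for v in u),4,col,1)
cv2.imwrite('pics/scene3z.png',cz)
a=np.radians(-3.2)
s=bot.read_state();p=np.array(s['position']);k=np.r_[KR.T@(p[:2]-Kt)*1000,p[2]*1000]
for th in (3,6,9,12,15):
  t=np.radians(th); dx=173.5-173.5*np.cos(t)+3.6*np.sin(t); z=6+173.5*np.sin(t)+3.6*np.cos(t)
  print(th,mv((k[0]+dx*np.cos(a),k[1]+dx*np.sin(a),z),th))
"
```

```text
3 (array([-10.1,   0. ,  -0.4]), array([ 0.04, -2.99, -0.01]))
6 (array([-19.2,   0. ,  -1.3]), array([ 0.04, -5.99, -0.02]))
9 (array([-28.1,   0. ,  -2.7]), array([ 0.04, -8.99, -0.02]))
12 (array([-37. ,   0. ,  -4.5]), array([  0.04, -11.99,  -0.02]))
15 (array([-45.8,   0. ,  -6.8]), array([  0.03, -14.99,  -0.02]))
```

View pics/scene3z.png

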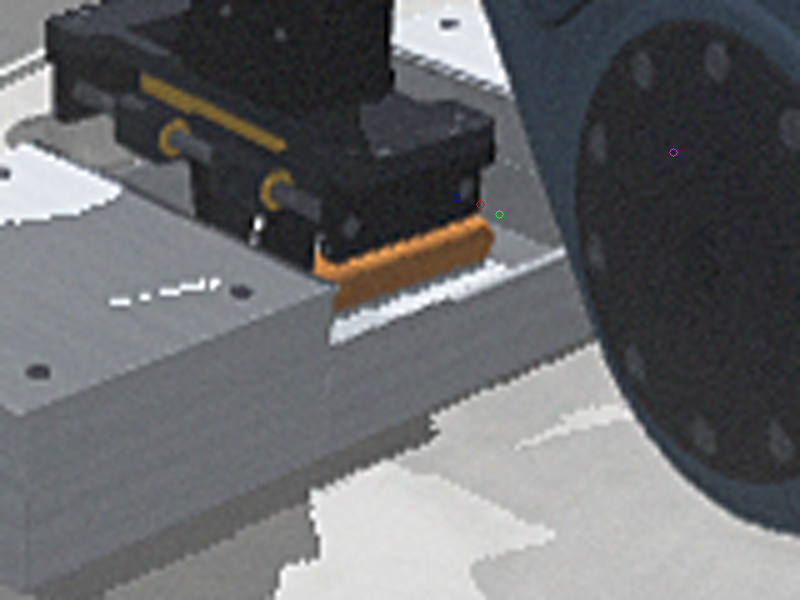

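The handle end appears at zoom (490,225) against a predicted (500,214). That is within about 2 mm of x = −75, so it is clear of the short cover. I'll tilt now.

Call:
play_rows([
  [[-5,0,-0.2],[0,-1.5,0],0],
  [[-10,0,-0.4],[0,-3,0],0],
  [[-19.2,0,-1.3],[0,-6,0],0],
  [[-28.1,0,-2.7],[0,-9,0],0],
  [[-37,0,-4.5],[0,-12,0],0],
  [[-45.8,0,-6.8],[0,-15,0],0],
  [[-45.8,0,-6.8],[0,-15,0],0],
  [[-45.8,0,-6.8],[0,-15,0],0],
])

```text
time_s: 5.9
position: [0.4799, -0.0056, 0.0542]
tcp_rot: [[-0.015, 0.998, -0.056], [-0.257, -0.058, -0.965], [-0.966, 0.0, 0.258]]
force: [0.2, -0.5, -0.5]
opening: 0.272
```

```bash
python3 -c "
from h import *
st(); 
c=bot.capture('scene'); cv2.imwrite('pics/scene4.png',cv2.resize(c['img'][160:340,240:480],(800,600),interpolation=cv2.INTER_CUBIC))"
```

```text
t 5.9 kp [58.2 -1.8 54.2] F [ 0.2 -0.5 -0.5] M [ 0.15 -0.11  0.01] op 0.272 q [ -4.5  37.6 109.3 -26.2  35.7  20.6]
roterr [-7.000e-02 -1.494e+01  1.000e-02]
```

View pics/scene4.png

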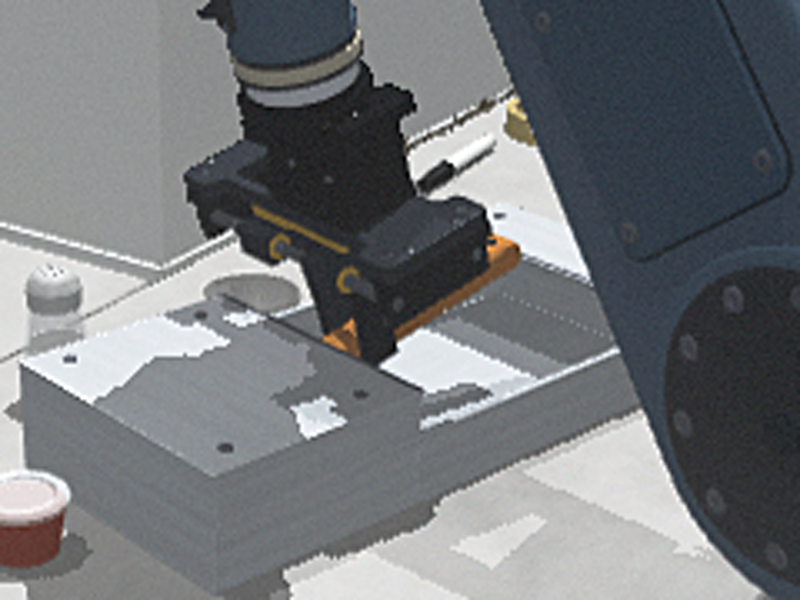

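The handle end is now up through the opening at zoom (510,250), with the blade still under the long cover and contact forces under 1 N. I'll draw it out along its own axis.

Call:
play_rows([
  [[0,0,8],[0,0,0],0],
  [[0,0,20],[0,0,0],0],
  [[0,0,32],[0,0,0],0],
  [[0,0,44],[0,0,0],0],
  [[0,0,56],[0,0,0],0],
  [[0,0,68],[0,0,0],0],
  [[0,0,80],[0,0,0],0],
  [[0,0,80],[0,0,0],0],
])

```text
time_s: 6.75
position: [0.4757, -0.0844, 0.0756]
tcp_rot: [[-0.014, 0.998, -0.059], [-0.259, -0.061, -0.964], [-0.966, 0.001, 0.259]]
force: [0.4, 0.2, -1.1]
opening: 0.273
```

```bash
python3 -c "
from h import *
st(); 
c=bot.capture('scene'); cv2.imwrite('pics/scene5.png',cv2.resize(c['img'][160:340,240:480],(800,600),interpolation=cv2.INTER_CUBIC))"
```

```text
t 6.75 kp [-20.7   2.1  75.6] F [ 0.4  0.2 -1.1] M [ 0.14 -0.05  0.  ] op 0.273 q [-14.   34.8 110.2 -26.3  35.   11.2]
roterr [  0.08 -15.02   0.07]
```

View pics/scene5.png

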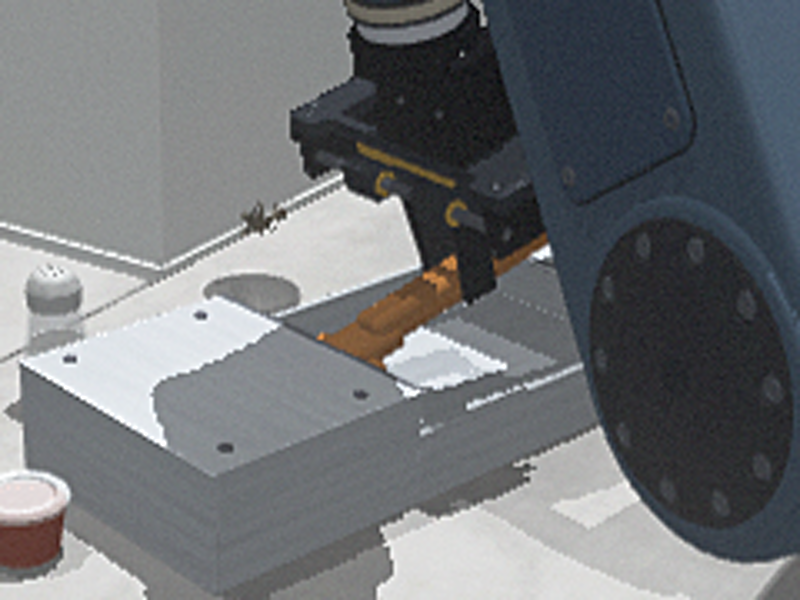

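The blade's shoulder is emerging cleanly at zoom (350,340). I'll continue drawing.

Call:
play_rows([
  [[0,0,12],[0,0,0],0],
  [[0,0,26],[0,0,0],0],
  [[0,0,40],[0,0,0],0],
  [[0,0,54],[0,0,0],0],
  [[0,0,68],[0,0,0],0],
  [[0,0,80],[0,0,0],0],
  [[0,0,86],[0,0,0],0],
  [[0,0,86],[0,0,0],0],
])

```text
time_s: 7.6
position: [0.4706, -0.1664, 0.0975]
tcp_rot: [[-0.015, 0.998, -0.058], [-0.259, -0.06, -0.964], [-0.966, 0.001, 0.259]]
force: [-0.2, -0.1, -1.3]
opening: 0.27
```

```bash
python3 -c "
from h import *
st(); 
c=bot.capture('scene'); cv2.imwrite('pics/scene6.png',cv2.resize(c['img'][160:340,240:480],(800,600),interpolation=cv2.INTER_CUBIC))
print(mv((-97,6.5,180),15),mv((-60,5,240),15),mv((-30,2,240),0))"
```

```text
t 7.6 kp [-102.8    6.9   97.5] F [-0.2 -0.1 -1.3] M [ 0.18 -0.13 -0.  ] op 0.27 q [-23.7  32.5 109.  -24.6  35.7  -0.5]
roterr [  0.02 -15.01   0.04]
(array([-81.2,   0.4,  16.3]), array([ 0.01, -0.01, -0.01])) (array([-148.7,   -0.2,   -3.9]), array([ 0.01, -0.01, -0.01])) (array([-156.5,    1.2,  -33. ]), array([ 1.000e-02,  1.499e+01, -1.000e-02]))
```

View pics/scene6.png

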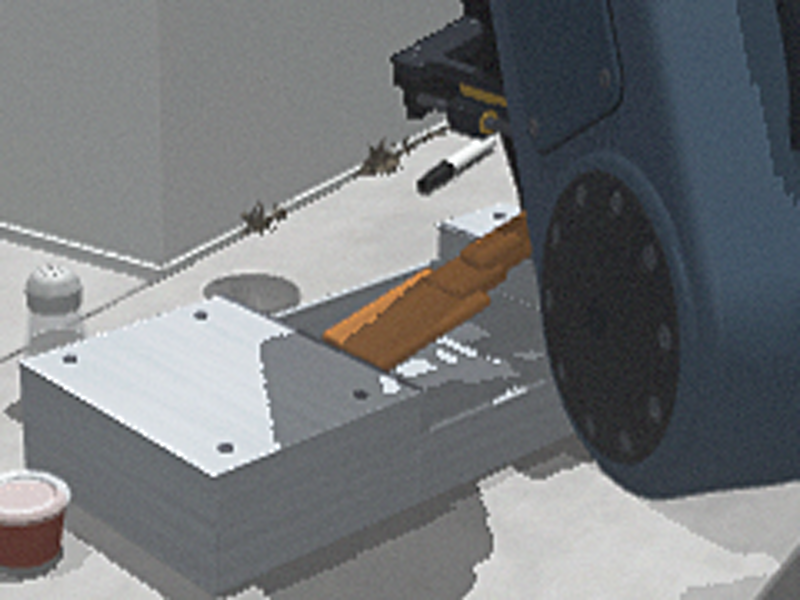

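The blade tip is predicted at x≈64 mm, clear of the cover edge, but it is hidden behind that edge in this view. I'll draw 25 mm more for margin before lifting.

Call:
play_rows([
  [[0,0,13],[0,0,0],0],
  [[0,0,25],[0,0,0],0],
  [[-2,0,25.5],[0,0,0],0],
  [[-12,0,28],[0,0,0],0],
  [[-27,0,32],[0,0,0],0],
  [[-42,0,36],[0,0,0],0],
  [[-57,0,40],[0,0,0],0],
  [[-57,0,40],[0,0,0],0],
])

```text
time_s: 8.45
position: [0.4704, -0.1896, 0.1651]
tcp_rot: [[-0.011, 0.998, -0.057], [-0.26, -0.058, -0.964], [-0.965, 0.005, 0.26]]
force: [0.2, -0.5, -1.4]
opening: 0.271
```

```bash
python3 -c "
from h import *
st(); 
c=bot.capture('scene'); cv2.imwrite('pics/scene7.png',cv2.resize(c['img'][160:340,240:480],(800,600),interpolation=cv2.INTER_CUBIC))
print(mv((-125,8,260),15),mv((-10,2,260),15),mv((-10,2,260),0))"
```

```text
t 8.45 kp [-125.9    7.1  165.1] F [ 0.2 -0.5 -1.4] M [ 0.19 -0.12 -0.01] op 0.271 q [-26.3  25.7 105.7 -20.   44.2  -9.1]
roterr [ -0.05 -15.09   0.27]
(array([-92.9,  -0. ,  24.4]), array([ 0.04,  0.05, -0.16])) (array([-122.8,   -0.3,  -86.8]), array([ 0.04,  0.05, -0.16])) (array([-122.8,   -0.3,  -86.8]), array([ 0.06, 15.05, -0.16]))
```

View pics/scene7.png

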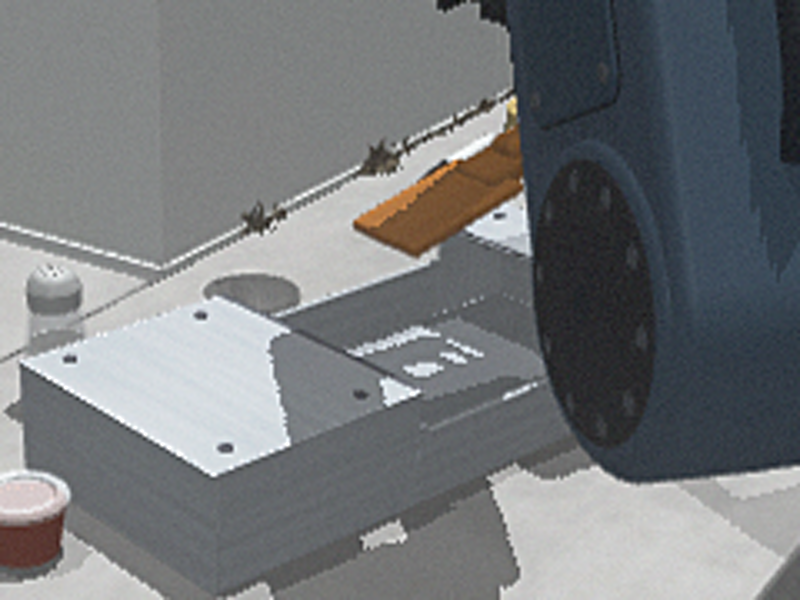

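The spatula is free, with its tip in view at zoom (385,240). I'll lift it, centre it over the keeper and level it.

Call:
play_rows([
  [[-15,0,4],[0,0,0],0],
  [[-40,0,11],[0,1,0],0],
  [[-65,0,0],[0,4,0],0],
  [[-90,0,-25],[0,8,0],0],
  [[-110,0,-55],[0,12,0],0],
  [[-122,0,-80],[0,15,0],0],
  [[-123,0,-87],[0,15,0],0],
  [[-123,0,-87],[0,15,0],0],
])

```text
time_s: 9.3
position: [0.475, -0.0732, 0.2581]
tcp_rot: [[-0.002, 0.998, -0.057], [-0.001, -0.057, -0.998], [-1.0, -0.002, 0.001]]
force: [-0.5, -0.5, -1.1]
opening: 0.274
```

Call:
play_rows([
  [[0,0,0],[0,0,0],0],
  [[0,0,0],[0,0,0],0],
  [[0,0,0],[0,0,0],0],
  [[0,0,0],[0,0,0],0],
  [[0,0,0],[0,0,0],0],
  [[0,0,0],[0,0,0],0],
  [[0,0,0],[0,0,0],0],
  [[0,0,0],[0,0,0],0],
])

```text
time_s: 10.1
position: [0.4758, -0.0739, 0.2591]
tcp_rot: [[0.0, 0.998, -0.059], [-0.0, -0.059, -0.998], [-1.0, 0.0, 0.0]]
force: [-0.6, 0.7, -1.2]
opening: 0.274
```

```bash
python3 -c "
from h import *
st(); print(np.abs(bot.read_state()['qvel']).max())
a=np.load('k.npz')
for n in ('top','scene'):
  c=bot.capture(n);cv2.imwrite(f'pics/{n}8.png',c['img'])
print(proj(c,[k2w((164,-7.8,261)),k2w((-135,8.9,267))]))"
```

```text
t 10.1 kp [-10.2   2.  259.1] F [-0.6  0.7 -1.2] M [-0.05 -0.1  -0.02] op 0.274 q [-22.2  16.4  99.5  -0.   64.1 -18.8]
roterr [-0.05 -0.    0.01]
0.04893875188835255
[[304.71988578 172.22268043]
 [424.44512357 145.60780376]]
```

View pics/scene8.png

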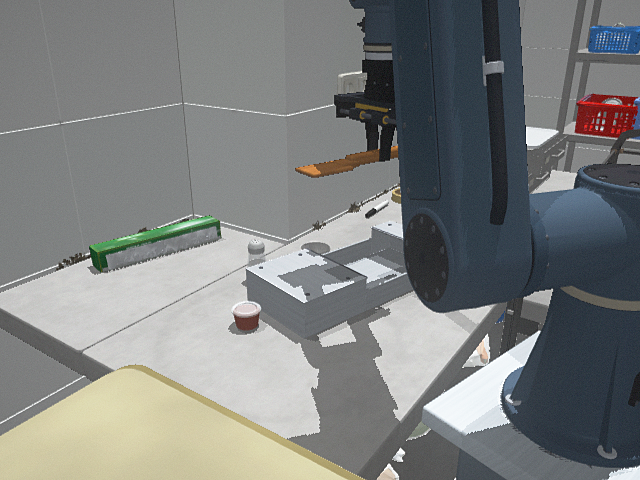

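View pics/top8.png

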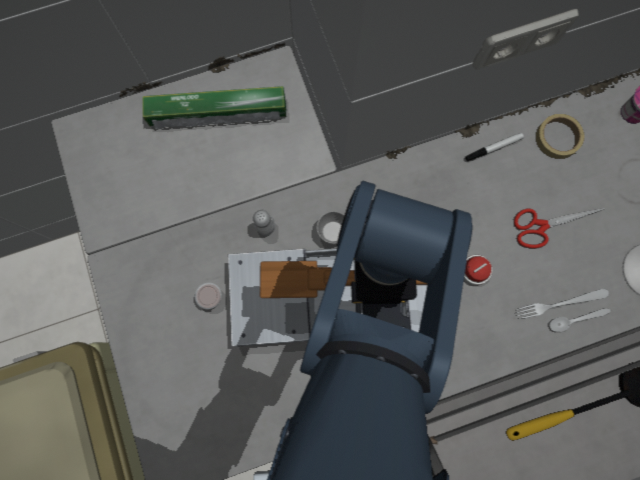

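The scene view shows the spatula level in the jaws, with its tip at about (306,171) against a predicted (305,172). The top view shows the blade over the keeper at (260–315, 260–298), and the shaker, cup, pot and timer at the same pixels as at the start. Handing in.

```bash
python3 -c "
from rig import bot
print(bot.hand_in())"
```

```text
the job is handed in; nothing more can be done
None
```

The spatula is out of the keeper, and the gripper alone is holding it still and level over the opening. I handed the job in at about 10 s of the 38 s limit.

- **What I did:** I gripped the handle and slid it 50 mm further under the long cover. I then tilted the handle end up 15° through the opening, drew the spatula out along its own slant and lifted it.
- **Height:** The fingertips are at z ≈ 259 mm. That puts the spatula's underside about 18 cm above the covers by calculation, against the 5 cm required.
- **Grip:** The jaw opening stayed at 0.27–0.28, which matches the 24 mm handle.
- **Forces:** Every wrist force reading was under 2 N, and the arm was nearly motionless at the end (joint speeds below 0.05°/s).
- **Position check:** The blade tip appeared within about 2 pixels of where I predicted it.
- **Props:** The shaker, cup, pot and timer looked unmoved by eye in the last pictures.
- **Not seen directly:** The top camera was blocked by the arm while I gripped and slid the spatula. The scene camera could not see the tip as it left the long cover, so I drew 25 mm further as a margin before lifting.
- **Disagreement:** After the slide, the handle end was about 2 mm off my prediction, which didn't affect the job.

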